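# Find the full tin and hold it ready over the plates

### The job

The little steel pail is standing on the plates: first hang it by its handle on the hook of the stand and let go of it. Then lift each of the two tall lidded tins in turn clear of the worktop to feel which is heavier, keeping them upright and putting the lighter one back down where it stood. Finish holding the heavier tin upright about a hand's width above the middle of the plates - do not put it down or let go - and leave everything else where it is.

Things in the scene. Friction and masses are not known exactly. Their poses are not given: they have to be found in the camera images.
- pail_grip (a point): Middle of the straight top bar of the small steel pail's rigid handle. The handle is 8 mm round wire; the bar runs along this frame's y, straight for 42 mm either way, its centre 150 mm above the pail's underside. The handle's sides, 100 mm apart, drop from the bar's ends to the pail. z is up along the pail.
- hook_stand: Fixed steel stand: round foot 110 mm across, 12 mm thick; post 16 mm thick, 239 mm high; one 8 mm round hook bar that leaves the post level along this frame's -x, its centre 225 mm above the worktop. From 98 to 114 mm out it turns up; its tip's centre is 247 mm above the worktop. Origin: centre of the foot's underside.
- hook_seat (a point): Point on the upper side of the level hook bar where a handle should hang: 70 mm from the post's axis, 229 mm above the worktop. Frame as hook_stand (hook points along -x). A handle comes over the upturned tip and down, its bar across the hook.
- plates_top (a point): Centre of the upper plate's flat floor, 11 mm above the worktop. Two stacked white enamel plates, 200 mm across, 22 mm high at the rim, lying loose on the worktop (700 g together).
- tin_p_mid (a point): Centre, half-way up, of one of two alike closed plain steel tins: straight round side 60 mm across, 95 mm high, lid fixed on, no handle, standing on the worktop (centre 47.5 mm up; z up). One of the two is packed full (about 370 to 480 g), the other nearly empty (about 150 to 200 g); they look the same and which is which must be felt.
- tin_q_mid (a point): Centre, half-way up, of the other tin, the same in shape, size and looks.
- brush: Red silicone pastry brush, 190 mm long, lying on the square wooden rolling board beyond the plates. Not part of the job. Origin under its middle.
- turner: Steel tava turner with black handle, 290 mm long, lying flat between plates and hook stand, roughly along x. Not part of the job. Origin under its middle.
- carrier: Three-tier steel tiffin carrier, 130 mm across, 227 mm high. Not part of the job. Origin: centre of its underside.
- bowl: Small open steel bowl, 88 mm across, 38 mm high. Not part of the job. Origin: centre of its underside.
- flat_tin: Low wide steel tin, 95 mm across and 51 mm high (not one of the two tall tins). Not part of the job. Origin: centre of its underside.
- pin: Wooden rolling pin, 320 mm long along its y, 42 mm thick. Not part of the job. Origin under its middle.
- pail: Small open steel pail, 82 mm across the rim, 72 mm high (154 mm with its handle), about 180 g, standing on the plates at the start. Origin: centre of its underside, z up, y along the handle's top bar.
- worktop (a point): A point on top of the fixed white melamine worktop (the table), at height 0.
There are look-alikes about, which are no part of the job. What is shaped like the part that bears tin_q_mid but green is not meant.

How it is judged:
On the way, in this order (a step that is already met when the one before it is completed fails the run):
1. the pail hangs by its handle on the hook, let go (contact force between pail and hook_stand above 0.6 N and horizontal distance between pail_grip and hook_seat below 0.045 m and height (world z) of pail_grip above 0.22 m and contact force between pail and the fingers below 0.1 N), for 0.2 s.
2. the lighter tin is lifted clear of the worktop in the gripper, the heavier one standing (((height (world z) of tin_p_mid above 0.0625 m and contact force between tin_p and the fingers above 0.5 N and angle between tin_p_mid's own z axis and vertical below 0.5 rad and contact force between tin_q and table above 2.7 N) or (height (world z) of tin_q_mid above 0.0625 m and contact force between tin_q and the fingers above 0.5 N and angle between tin_q_mid's own z axis and vertical below 0.5 rad and contact force between tin_p and table above 2.7 N))), for 0.2 s.
3. the lighter tin stands upright on the worktop again, let go (((angle between tin_p_mid's own z axis and vertical below 0.1 rad and contact force between tin_p and the fingers below 0.1 N and linear speed of tin_p below 0.03 m/s and contact force between tin_p and table between 0.6 and 2.7 N) or (angle between tin_q_mid's own z axis and vertical below 0.1 rad and contact force between tin_q and the fingers below 0.1 N and linear speed of tin_q below 0.03 m/s and contact force between tin_q and table between 0.6 and 2.7 N))), for 0.2 s.
At the end, for the whole second after the job is handed in: Heavier tin held still, upright within 0.2 rad, within 40 mm sideways of the plates' middle, underside 50 to 180 mm above the plate floor. Lighter tin upright, let go, within 60 mm of its start. Pail let go, hanging by its handle, the handle's middle within 45 mm of the hook seat (all of step 1 and ((angle between tin_p_mid's own z axis and vertical below 0.1 rad and contact force between tin_p and the fingers below 0.1 N and linear speed of tin_p below 0.03 m/s and contact force between tin_p and table between 0.6 and 2.7 N and distance of tin_p_mid from where it was at the start of the episode below 0.06 m and height (world z) of tin_q_mid between 0.108 and 0.24 m and horizontal distance between tin_q_mid and plates_top below 0.04 m and angle between tin_q_mid's own z axis and vertical below 0.2 rad and contact force between tin_q and the fingers above 1 N and linear speed of tin_q below 0.05 m/s and contact force between tin_q and plates below 0.1 N) or (angle between tin_q_mid's own z axis and vertical below 0.1 rad and contact force between tin_q and the fingers below 0.1 N and linear speed of tin_q below 0.03 m/s and contact force between tin_q and table between 0.6 and 2.7 N and distance of tin_q_mid from where it was at the start of the episode below 0.06 m and height (world z) of tin_p_mid between 0.108 and 0.24 m and horizontal distance between tin_p_mid and plates_top below 0.04 m and angle between tin_p_mid's own z axis and vertical below 0.2 rad and contact force between tin_p and the fingers above 1 N and linear speed of tin_p below 0.05 m/s and contact force between tin_p and plates below 0.1 N))); the arm keeps its last pose, push and grip.
It fails at once if a tall tin is tipped by more than about 35 degrees (angle between any of tin_p_mid, tin_q_mid's own z axis and vertical above 0.6 rad).
It fails at once if the plates are pushed more than 50 mm from their place (distance of plates_top from where it was at the start of the episode above 0.05 m).
It fails at once if something that is not part of the job is moved by more than 50 mm (distance of any of brush, turner, carrier, bowl, flat_tin, pin from where it was at the start of the episode above 0.05 m).
It also fails if it takes over 72 s, if anything falls off the work surface, if the arm or the gripper's body presses on something with over 40 N, if the wrist force passes 120 N, or if a joint passes its speed limit or range.

### The arm

A 6-joint arm with a two-finger parallel gripper is mounted at the origin on the work surface. World frame = base frame: x ahead of the robot, y to its left, z up, the work surface at z = 0. Lengths are in m, angles in rad, forces in N, time in s.
With the tool pointing down it reaches from about 0.375 to 0.825 m from the base axis. Payload 5.5 kg.
Tool frame: the origin (TCP) lies at the very end of the fingers, on their centre line; the grasp point (between the pads) lies 19 mm behind it (ctrl.tcp_to_grasp is the distance from the TCP to the grasp point, in m); z points along the fingers, y is the direction in which the jaws open and shut (so a half turn about z gives the same grasp; the last joint's range is limited). The gripper opens to 85 mm and grips with 20 to 120 N. Pads are 22 mm wide; open, the fingers measure 114 mm over their backs; the gripper's body (76 mm by 85 mm) begins 54 mm behind the grasp point. The pads swing forward as they close: fully open they stand 13 mm farther back than shut.
Start: joints at [-1.229, 0.314, -0.047, 1.21, 0, 1.571], TCP at [0.201, -0.565, 0.231] pointing down, gripper open.
Joint ranges: [-2.67, 2.67], [-0.69, 1.73], [-1.03, 1.25], [-2.08, 2.16], [-1.42, 1.45], [-3.14, 3.14]. Speed limits (rad/s): [2.39, 2.39, 3.01, 3.14, 3.14, 3.14].

### API

Orientations are given as a rotation vector (axis times angle).
In Python, from bench import ctrl, planner, vision, workorder gives the robot as it stands. Calls block until the motion is done:
- ctrl.goto(position, orientation): joint-space move of the TCP to a pose.
- ctrl.line_to(position, max_speed=0.15, orientation=None): straight line of the TCP; orientation=None keeps the orientation; max_speed is the mean speed in m/s.
- ctrl.set_joints(angles): joint-space move.
- ctrl.ungrasp() and ctrl.grasp(squeeze=None): open the fingers fully, or close them until they stop; squeeze is the grip in N (None keeps the last).
- ctrl.hold(seconds).
- planner.solve_ik(position, orientation): joint angles nearest the present ones, or None.
- ctrl.observe(): the state.
- vision.read_camera(name): name is "scene" or "side" or "wrist"; returns (picture, depth): 480x640x3 uint8, red, green, blue; 480x640 float32, m along the optical axis (not along the pixel's ray), 0 where there is no reading.
- vision.get_calibration(name): a dict with "vertical_fov" (degrees; the focal length in pixels is half the picture's height over the tangent of half this angle, whatever the lens; pixels are square), "cx", "cy" (the principal point, pixels), "k1" (the pictures are not rectified: a ray, as slopes to the right and down, at radius r is drawn at 1 + k1 r^2 times it, then the intrinsics apply), "R" (3x3) and "t" (3): a world point X has camera coordinates R X + t. Camera axes: x right, y down, z forward; pixel columns grow to the right and rows downward; lengths in m; the calibration is good to about 2 mm. A picture is of the moment at which its call begins: read the wrist's pose just before it. get_calibration takes no time and is no camera call; for the wrist camera it gives the pose at the moment of the call.
A pose or a line that the arm cannot do raises ctrl.MotionError and nothing moves.
- workorder.sign_off(): hands the job in, once; it reports no verdict.
The state is a dict: "time": time; "joints": joint angles; "joint_velocities": joint speeds; "joint_efforts": joint torques, N m; "position": TCP position; "tcp_rot": TCP orientation; "contact_force": force on the tool from outside, world axes, zero at the start; "moment": the same for the moment, N m; "grip_width": opening from 0.0 (shut) to 1.0 (fully open).
Only numpy, scipy, OpenCV 4.12 (cv2) and the standard library are available. Lean on these libraries where they do the work, as an engineer would, in place of code of your own. Each camera call takes 0.05 s, during which the arm holds its last target.

## Working session

There is one attempt and no reset: what is moved stays moved. The work goes in short steps, each a Python script; the robot and the scene stay as the last script left them, time stands still between calls to the robot, and variables do not carry over. Pictures are saved under pics/ and viewed, and the job is handed in when it is done.

```bash
ls; mkdir -p pics
cat > h.py <<'E'
import numpy as np, cv2
from bench import ctrl, planner, vision, workorder
def cal(n):
    c=vision.get_calibration(n); f=240/np.tan(np.radians(c["vertical_fov"])/2)
    return c,f
def rays(c,f,uv):
    uv=np.atleast_2d(np.asarray(uv,float))
    d=np.stack([(uv[:,0]-c["cx"])/f,(uv[:,1]-c["cy"])/f],1)
    s=d.copy()
    for _ in range(20):
        r2=(s**2).sum(1,keepdims=True); s=d/(1+c["k1"]*r2)
    R=np.array(c["R"]);t=np.array(c["t"])
    return -R.T@t, np.c_[s,np.ones(len(s))], R, t
def plane(c,f,uv,z):
    o,s,R,t=rays(c,f,uv); D=s@R
    return o+D*((z-o[2])/D[:,2])[:,None]
def cloud(c,f,dep):
    v,u=np.mgrid[0:480,0:640]
    o,s,R,t=rays(c,f,np.c_[u.ravel(),v.ravel()])
    P=(s*dep.reshape(-1,1)-t)@R
    P[dep.ravel()<=0]=np.nan
    return P.reshape(480,640,3)
def save(n,im): cv2.imwrite("pics/"+n,cv2.cvtColor(im,cv2.COLOR_RGB2BGR))
E
python3 - <<'E'
from h import *
for n in ["scene","side","wrist"]:
    c,f=cal(n); im,d=vision.read_camera(n); save(n+"0.png",im)
    np.savez("pics/%s0.npz"%n,im=im,d=d,f=f,**{k:np.array(v) for k,v in c.items()})
    print(n,f,c["cx"],c["cy"],c["k1"],-np.array(c["R"]).T@c["t"],np.array(c["R"])[2])
s=ctrl.observe();print(s)
E
```

```text
pics
scene 557.0575497296777 316.7194951553852 239.38031994994597 0.0033896155516514185 [1.31253502 0.31503099 1.43548642] [-0.49902802 -0.18973157 -0.84556074]
side 595.5227168103819 313.5030428479184 235.18519249036882 -0.09874425251703525 [0.27714123 1.35166242 1.30896089] [ 0.16773924 -0.73825756 -0.65332942]
wrist 411.1961199018696 311.5380516932459 239.97000474696108 -0.0388648955651272 [ 0.26880861 -0.54023133  0.37306738] [-0.26518155 -0.09386816 -0.95961842]
{'time': 0.15, 'joints': array([-1.22898704e+00,  3.14061045e-01, -4.78066629e-02,  1.21020945e+00,
       -7.44628989e-06,  1.57076523e+00]), 'joint_velocities': array([ 0.00039566, -0.0013658 ,  0.00179   , -0.00147236, -0.00147944,
        0.00021633]), 'joint_efforts': array([-1.39561703e-04, -5.40046477e+01,  3.40059185e+01,  1.33137207e-02,
       -1.40570486e-05, -1.14626857e-05]), 'position': array([ 0.20097034, -0.56488959,  0.23065289]), 'tcp_rot': array([-3.09457291e+00, -5.34136535e-01,  3.53530223e-04]), 'contact_force': array([-0.57552045,  0.28990647,  0.39798762]), 'moment': array([ 0.02155476, -0.00861106,  0.00749435]), 'grip_width': 1.0009302117552146}
```

View pics/scene0.png

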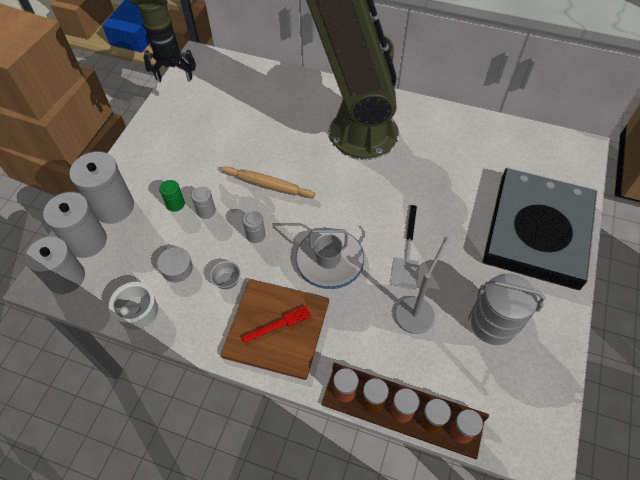

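View pics/side0.png

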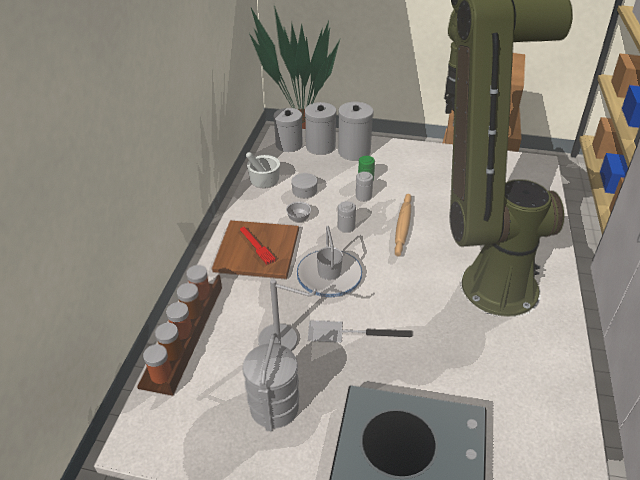

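View pics/wrist0.png

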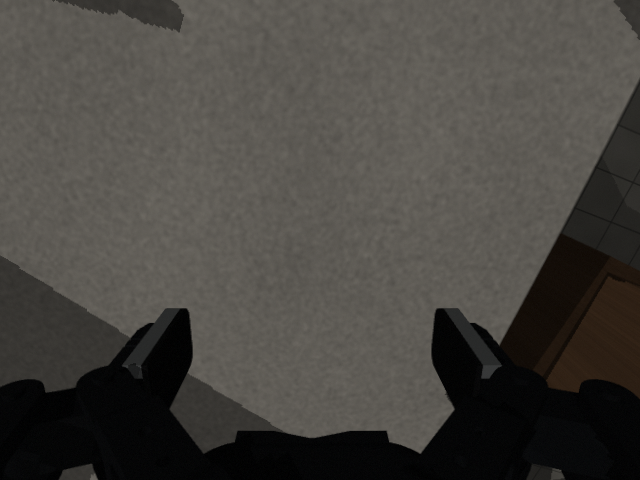

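The scene view shows the plates and pail at (328,255), the hook stand with its foot at (414,315), and the plain tins at (203,203) and (254,227). The green look-alike is at (173,196). The side view shows the two plain tins at (364,186) and (346,217), with the green one at (366,162). Next I'll enlarge crops to confirm these.

Run:
```python
import cv2,numpy as np
a=cv2.imread("pics/scene0.png");b=cv2.imread("pics/side0.png")
A=cv2.resize(a[160:340,150:460],None,fx=2.5,fy=2.5,interpolation=cv2.INTER_CUBIC)
B=cv2.resize(b[150:370,225:445],None,fx=2.7,fy=2.7,interpolation=cv2.INTER_CUBIC)
cv2.imwrite("pics/c1.png",A);cv2.imwrite("pics/c2.png",B)
```

```text
(no output)
```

View pics/c1.png

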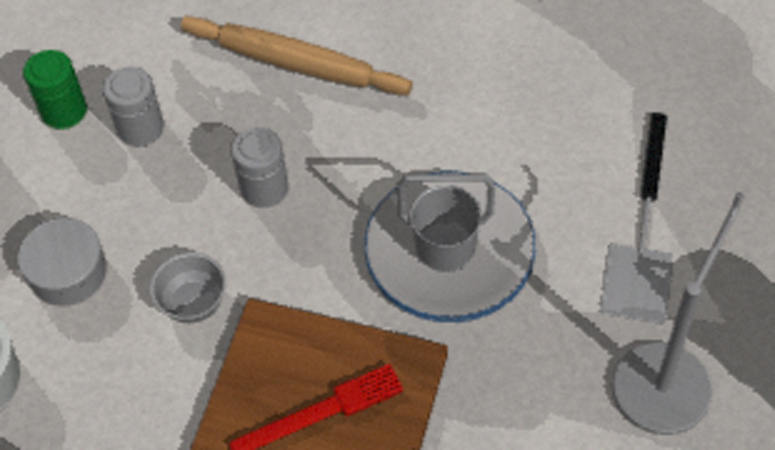

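View pics/c2.png

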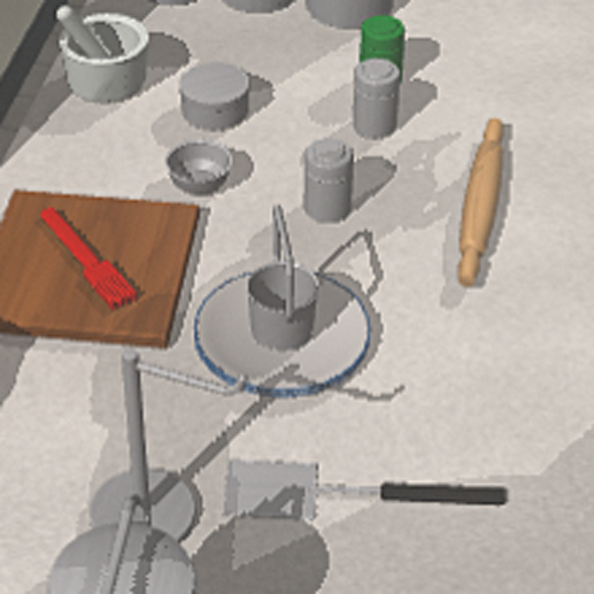

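```bash
cat > an.py <<'E'
from h import *
def load(n):
    z=np.load("pics/%s.npz"%n); c={k:z[k] for k in ["cx","cy","k1","R","t"]}
    return z["im"],z["d"],c,float(z["f"])
E
python3 - <<'E'
from an import *
Ps=[]
for n in ["scene0","side0"]:
    im,d,c,f=load(n); P=cloud(c,f,d); 
    print(n, d.min(), (d<=0).mean())
    Q=P.reshape(-1,3); k=(Q[:,0]>.1)&(Q[:,0]<1.1)&(abs(Q[:,1])<.7)&(Q[:,2]<.3)
    tb=k&(abs(Q[:,2])<.01); print("table z",np.nanmedian(Q[tb,2]))
    # height map
    H=np.full((350,300),0.0)
    q=Q[k]; i=((q[:,1]+.7)/.004).astype(int); j=((q[:,0])/.004).astype(int)
    k2=(i>=0)&(i<350)&(j>=0)&(j<300)
    np.maximum.at(H,(i[k2],j[k2]),q[k2,2])
    cv2.imwrite("pics/H_%s.png"%n,cv2.resize(cv2.applyColorMap((np.clip(H,0,.26)/.26*255).astype(np.uint8),cv2.COLORMAP_JET),None,fx=1.7,fy=1.7,interpolation=cv2.INTER_NEAREST))
    # tins: top z~.095
    for nm,(u,v) in ({"p":(203,193),"q":(254,218),"g":(173,186),"flat":(175,260)} if n=="scene0" else {"p":(364,178),"q":(346,208),"g":(366,160),"flat":(304,180)}).items():
        print(nm,P[v,u].round(4))
E
```

```text
scene0 0.0 0.003942057291666667
table z -0.0003111569647693448
p [ 0.4725 -0.3687  0.0881]
q [ 0.5118 -0.1834  0.0959]
g [ 0.484  -0.4618  0.0979]
flat [ 0.6944 -0.3589  0.0509]
side0 0.0 0.004641927083333333
table z 0.0006258636161732302
p [ 0.4803 -0.3579  0.0933]
q [ 0.5129 -0.1751  0.0951]
g [ 0.4899 -0.4715  0.0937]
flat [ 0.6971 -0.3557  0.0559]
```

The crops confirm the two plain grey tins, at scene (203,203) and (254,227); the green one at (173,196) is the decoy. The wire handle sits above the pail, and the hook bar runs from the post toward the robot and its -y side. Now I'll fit positions from the depth points.

Run:
```python
from an import *
from scipy.optimize import least_squares
D={}
for n in ["scene0","side0"]:
    im,d,c,f=load(n); P=cloud(c,f,d); D[n]=(im,P.reshape(-1,3),c,f)
def near(n,x,y,r,z0,z1):
    Q=D[n][1]; return Q[(np.hypot(Q[:,0]-x,Q[:,1]-y)<r)&(Q[:,2]>z0)&(Q[:,2]<z1)]
def circ(q,r,x,y):
    s=least_squares(lambda p:np.hypot(q[:,0]-p[0],q[:,1]-p[1])-r,[x,y],loss="soft_l1",f_scale=.002)
    return s.x.round(4),np.sqrt(np.median(s.fun**2)).round(4)
for nm,x,y in [("tinA",.48,-.365),("tinB",.512,-.18)]:
    for n in D:
        q=near(n,x,y,.045,.015,.075); print(nm,n,len(q),circ(q,.03,x,y), near(n,x,y,.04,.085,.12).mean(0).round(4))
    q=np.vstack([near(n,x,y,.045,.015,.075) for n in D]); print(" both",circ(q,.03,x,y))
# plates rim: blue rim pixels
for n in D:
    im,Q,c,f=D[n]; hsv=cv2.cvtColor(im,cv2.COLOR_RGB2HSV).reshape(-1,3)
    k=(hsv[:,0]>95)&(hsv[:,0]<125)&(hsv[:,1]>80)&(np.hypot(Q[:,0]-.6,Q[:,1]-.0)<.2)
    q=plane(c,f,np.c_[np.where(k)[0]%640,np.where(k)[0]//640],.021)
    print("rim",n,len(q),circ(q,.099,.62,.0),Q[k].mean(0))
# high stuff near plates and stand
for n in D:
    q=near(n,.62,.02,.1,.035,.2); print("pail n",n,len(q),q.min(0),q.max(0))
    q=near(n,.62,.02,.12,.14,.175); m=np.median(q,0); print(" bar",len(q),m,q.min(0),q.max(0))
    u,s,vt=np.linalg.svd(q-q.mean(0)); print("  dir",vt[0],s/np.sqrt(len(q)),q.mean(0))
    Q=D[n][1]
    q=Q[(Q[:,0]>.5)&(Q[:,0]<.9)&(Q[:,1]>.05)&(Q[:,1]<.26)&(Q[:,2]>.19)&(Q[:,2]<.27)]; print("hook",n,len(q),q.min(0),q.max(0))
    for zz in np.arange(.02,.25,.03):
        q=Q[(Q[:,0]>.5)&(Q[:,0]<.9)&(Q[:,1]>.05)&(Q[:,1]<.23)&(Q[:,2]>zz)&(Q[:,2]<zz+.03)]
        print("   ",zz.round(3),len(q), np.median(q,0).round(3) if len(q) else "")
```

```text
tinA scene0 224 (array([ 0.479 , -0.3744]), np.float64(0.0012)) [ 0.4827 -0.3713  0.0922]
tinA side0 228 (array([ 0.4809, -0.3738]), np.float64(0.0023)) [ 0.4805 -0.3652  0.0929]
 both (array([ 0.4796, -0.3742]), np.float64(0.0016))
tinB scene0 216 (array([ 0.5116, -0.1909]), np.float64(0.0009)) [ 0.5154 -0.1877  0.0922]
tinB side0 237 (array([ 0.514 , -0.1903]), np.float64(0.0021)) [ 0.5128 -0.1825  0.0927]
 both (array([ 0.5123, -0.1908]), np.float64(0.0017))
rim scene0 132 (array([0.5243, 0.0541]), np.float64(0.0011)) [0.59732939 0.08066956 0.01985642]
rim side0 70 (array([0.525, 0.054]), np.float64(0.0009)) [0.52950996 0.10923389 0.0225873 ]
pail n scene0 310 [ 0.52070638 -0.00120519  0.03502913] [0.71843188 0.08282331 0.16951693]
 bar 95 [0.53020979 0.03675117 0.16311979] [5.13522909e-01 2.68386840e-04 1.40516833e-01] [0.54587462 0.07954621 0.16951693]
  dir [-0.32932371  0.94055196  0.08311376] [0.02456539 0.00506644 0.00209808] [0.53047781 0.03706958 0.16138725]Traceback (most recent call last):
  File "<stdin>", line 27, in <module>
    return umr_minimum(a, axis, None, out, keepdims, initial, where)
ValueError: zero-size array to reduction operation minimum which has no identity
```

View pics/H_scene0.png

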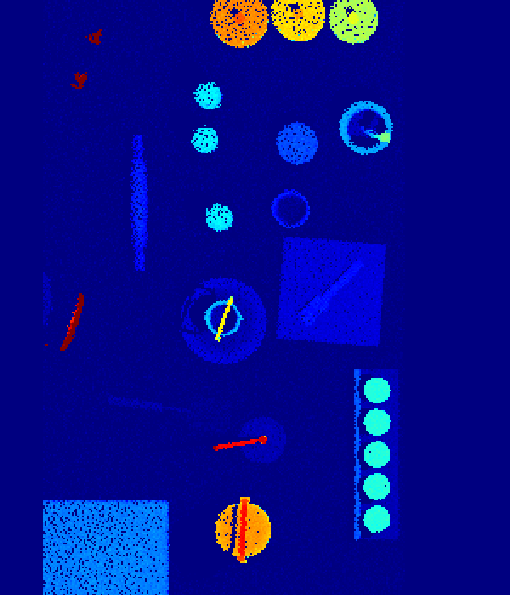

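View pics/H_side0.png

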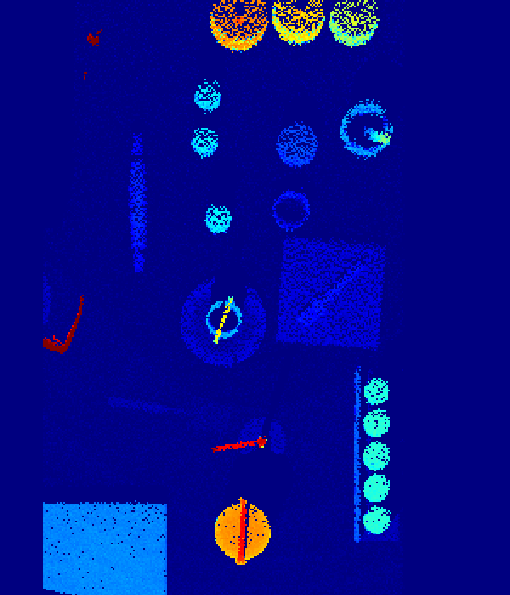

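Run:
```python
from an import *
from scipy.optimize import least_squares
D={}
for n in ["scene0","side0"]:
    im,d,c,f=load(n); P=cloud(c,f,d); D[n]=(im,P.reshape(-1,3),c,f)
def near(n,x,y,r,z0,z1):
    Q=D[n][1]; return Q[(np.hypot(Q[:,0]-x,Q[:,1]-y)<r)&(Q[:,2]>z0)&(Q[:,2]<z1)]
def circ(q,r,x,y):
    s=least_squares(lambda p:np.hypot(q[:,0]-p[0],q[:,1]-p[1])-r,[x,y],loss="soft_l1",f_scale=.002)
    return s.x,np.sqrt(np.median(s.fun**2)).round(4)
for nm,x0,y0 in [("tinA",.48,-.372),("tinB",.5123,-.19)]:
    for n in D:
        x,y=x0,y0
        for _ in range(4):
            q=near(n,x,y,.045,.012,.08); (x,y),e=circ(q,.03,x,y)
        t=near(n,x,y,.05,.088,.105);e2=cv2.minEnclosingCircle(t[:,:2].astype(np.float32))
        print(nm,n,len(q),round(x,4),round(y,4),e,"top enc",np.round(e2[0],4),round(e2[1],4))
for n in D:
    q=near(n,.525,.054,.08,.135,.19); print("bar",n,len(q))
    u,s,vt=np.linalg.svd(q-q.mean(0)); a=vt[0]*np.sign(vt[0][1]); p=(q-q.mean(0))@a
    print("  dir",a.round(3),s/np.sqrt(len(q)),q.mean(0).round(4),"mid",(q.mean(0)+a*(p.min()+p.max())/2).round(4),p.max()-p.min(),"z",np.percentile(q[:,2],[5,50,95]).round(4))
    q=near(n,.525,.054,.055,.07,.1); print(" pailrim",len(q),circ(q,.041,.525,.054))
    Q=D[n][1]
    q=near(n,.57,.335,.13,.205,.28)
    # hook
    print("hook",n,len(q),q.min(0).round(3),q.max(0).round(3))
    post=near(n,.622,.335,.035,.03,.2); print(" post",len(post),circ(post,.008,.622,.335))
    foot=near(n,.615,.335,.075,.007,.018); print(" foot",len(foot),cv2.minEnclosingCircle(foot[:,:2].astype(np.float32)))
    for r in np.arange(0,.13,.012):
        px,py=.622,.333
        rr=np.hypot(q[:,0]-px,q[:,1]-py); w=q[(rr>r)&(rr<r+.012)]
        if len(w): print("   ",r.round(3),len(w),w.mean(0).round(4))
# turner, carrier
```

```text
tinA scene0 255 0.479 -0.3744 0.0012 top enc [ 0.4812 -0.371 ] 0.0304
tinA side0 256 0.481 -0.3737 0.0023 top enc [ 0.478 -0.367] 0.034
tinB scene0 246 0.5117 -0.1909 0.001 top enc [ 0.515  -0.1887] 0.031
tinB side0 271 0.514 -0.1903 0.0021 top enc [ 0.5113 -0.1856] 0.0313
bar scene0 131
  dir [-0.332  0.943 -0.012] [0.03304549 0.00753548 0.00223999] [0.526  0.0496 0.1594] mid [0.526  0.0498 0.1594] 0.10486734730476523 z [0.1408 0.1611 0.1676]
 pailrim 217 (array([0.52528162, 0.04889642]), np.float64(0.0026))
hook scene0 193 [0.5   0.327 0.206] [0.626 0.356 0.253]
 post 188 (array([0.61470736, 0.33407186]), np.float64(0.0007))
 foot 903 ((0.6104490756988525, 0.33576181530952454), 0.06760804355144501)
    0.0 66 [0.6193 0.3341 0.227 ]
    0.012 5 [0.6037 0.3355 0.2306]
    0.024 14 [0.5938 0.3375 0.2266]
    0.036 15 [0.5816 0.3406 0.2278]
    0.048 12 [0.5691 0.3423 0.2277]
    0.06 14 [0.5567 0.3443 0.2273]
    0.072 12 [0.5447 0.3465 0.2269]
    0.084 12 [0.5338 0.348  0.2275]
    0.096 15 [0.521  0.3502 0.2281]
    0.108 26 [0.5085 0.3524 0.2394]
    0.12 2 [0.5012 0.3544 0.2485]
bar side0 86
  dir [-0.344  0.935 -0.088] [0.03429869 0.00811899 0.00222284] [0.5212 0.0622 0.1586] mid [0.5241 0.0543 0.1593] 0.1070399164469337 z [0.1383 0.1616 0.1676]
 pailrim 207 (array([0.52498546, 0.05064696]), np.float64(0.0034))
hook side0 213 [0.499 0.327 0.206] [0.624 0.36  0.255]
 post 246 (array([0.61639145, 0.33453263]), np.float64(0.0013))
 foot 558 ((0.6155374646186829, 0.33278629183769226), 0.07366780936717987)
    0.0 35 [0.618  0.3381 0.2303]
    0.012 48 [0.6102 0.3411 0.2247]
    0.024 14 [0.5937 0.3418 0.2282]
    0.036 14 [0.582  0.342  0.2264]
    0.048 14 [0.5701 0.3453 0.2279]
    0.06 16 [0.5577 0.3477 0.228 ]
    0.072 15 [0.5451 0.3486 0.2275]
    0.084 13 [0.534  0.3501 0.2261]
    0.096 16 [0.5223 0.3528 0.2271]
    0.108 19 [0.5094 0.3544 0.2362]
    0.12 9 [0.5022 0.3569 0.2463]
```

```bash
cat >> h.py <<'E'
from scipy.spatial.transform import Rotation as Rot
def down(th):
    y=np.array([np.cos(th),np.sin(th),0]);z=np.array([0,0,-1.]);x=np.cross(y,z)
    return Rot.from_matrix(np.c_[x,y,z]).as_rotvec()
MID=np.array([.5253,.0515]); U1=np.array([-.335,.942]);U1/=np.linalg.norm(U1)
HK=np.array([-.987,.162]);HK/=np.linalg.norm(HK); POST=np.array([.6155,.3350])
U2=np.array([-HK[1],HK[0]])*-1   # bar dir at hook (0.16,.987)
OFF=-.025
G1=MID+OFF*U1
def Gh(r): return POST+HK*r+OFF*U2
TH1=np.arctan2(-U1[0],U1[1]) ; TH1=np.arctan2(U1[0]*-1,U1[1])
def st(tag=""):
    s=ctrl.observe(); print(tag,round(s["time"],2),s["position"].round(4),"F",s["contact_force"].round(2),"w",round(s["grip_width"],3),"j",s["joints"].round(2)); return s
E
python3 - <<'E'
from h import *
th1=np.arctan2(-U1[0],U1[1]); print(np.degrees(th1),U2)
# jaw dir perpendicular to bar
j1=np.arctan2(-U1[0],U1[1])-0
jd=np.array([U1[1],-U1[0]]); a1=np.arctan2(jd[1],jd[0]); jd2=np.array([U2[1],-U2[0]]);a2=np.arctan2(jd2[1],jd2[0]); print(np.degrees([a1,a2]))
for k in (0,np.pi):
    for nm,p,a in [("g1",[*G1,.142],a1),("up",[*G1,.258],a1),("h0",[*Gh(.185),.258],a2),("h1",[*Gh(.07),.258],a2),("h1",[*Gh(.07),.214],a2),("h2",[*Gh(.07),.36],a2)]:
        q=planner.solve_ik(p,down(a+k)); print(nm,np.round(p,3),None if q is None else np.round(q,2))
for nm,p in [("A",[.48,-.374,.046]),("B",[.5125,-.1905,.046]),("P",[.525,.054,.17])]:
    for a in (0,90,180,-90):
        q=planner.solve_ik(p,down(np.radians(a))); print(nm,a,None if q is None else np.round(q,2))
E
```

```text
19.57672556524398 [0.16196656 0.98679625]
[19.57672557 -9.32106071]
g1 [0.534 0.028 0.142] [ 0.05  0.25 -0.35  0.98 -0.    1.28]
up [0.534 0.028 0.258] [ 0.05  0.18 -0.16  1.23 -0.    1.28]
h0 [0.429 0.34  0.258] [ 0.67  0.2  -0.13  1.24  0.    2.4 ]
h1 [0.542 0.322 0.258] [0.54 0.36 0.08 1.29 0.   2.27]
h1 [0.542 0.322 0.214] [0.54 0.38 0.   1.2  0.   2.27]
h2 [0.542 0.322 0.36 ] [0.54 0.37 0.31 1.52 0.   2.27]
g1 [0.534 0.028 0.142] [ 0.05  0.25 -0.35  0.98 -0.   -1.86]
up [0.534 0.028 0.258] [ 0.05  0.18 -0.16  1.23 -0.   -1.86]
h0 [0.429 0.34  0.258] [ 0.67  0.2  -0.13  1.24  0.   -0.74]
h1 [0.542 0.322 0.258] [ 0.54  0.36  0.08  1.29  0.   -0.87]
h1 [0.542 0.322 0.214] [ 0.54  0.38  0.    1.2   0.   -0.87]
h2 [0.542 0.322 0.36 ] [ 0.54  0.37  0.31  1.52  0.   -0.87]
A 0 [-0.66  0.46 -0.28  0.83  0.    0.91]
A 90 [-0.66  0.46 -0.28  0.83  0.   -0.66]
A 180 [-0.66  0.46 -0.28  0.83  0.   -2.23]
A -90 [-0.66  0.46 -0.28  0.83  0.    2.48]
B 0 [-0.36  0.36 -0.43  0.78  0.    1.21]
B 90 [-0.36  0.36 -0.43  0.78  0.   -0.36]
B 180 [-0.36  0.36 -0.43  0.78  0.   -1.93]
B -90 [-0.36  0.36 -0.43  0.78  0.    2.79]
P 0 [ 0.1   0.21 -0.32  1.04  0.    1.67]
P 90 [ 0.1   0.21 -0.32  1.04  0.    0.1 ]
P 180 [ 0.1   0.21 -0.32  1.04  0.   -1.47]
P -90 [ 0.1   0.21 -0.32  1.04  0.   -3.04]
```

```bash
cat >> h.py <<'E'
A1=np.arctan2(-U1[0],U1[1]); A2=np.arctan2(-U2[0],U2[1])
E
python3 - <<'E'
from h import *
ctrl.goto([*G1,.27],down(A1)); s=st("above")
c,f=cal("wrist"); im,d=vision.read_camera("wrist"); save("w1.png",im)
P=cloud(c,f,d).reshape(-1,3); q=P[(P[:,2]>.145)&(P[:,2]<.175)&(np.hypot(P[:,0]-.525,P[:,1]-.05)<.07)]
print(len(q)); u,sv,vt=np.linalg.svd(q-q.mean(0)); a=vt[0]*np.sign(vt[0][1]); p=(q-q.mean(0))@a
print(a,q.mean(0)+a*(p.min()+p.max())/2,p.max()-p.min(),np.percentile(q[:,2],[5,50,95]))
E
```

```text
above 2.57 [0.5337 0.0272 0.2699] F [-0.28 -0.19  0.51] w 1.003 j [ 0.05  0.18 -0.14  1.26 -0.    1.28]
2076
[-0.33253124  0.94252492 -0.03270707] [0.52379788 0.05065603 0.16325795] 0.10671985334190341 [0.15437116 0.16408575 0.16565663]
```

View pics/w1.png

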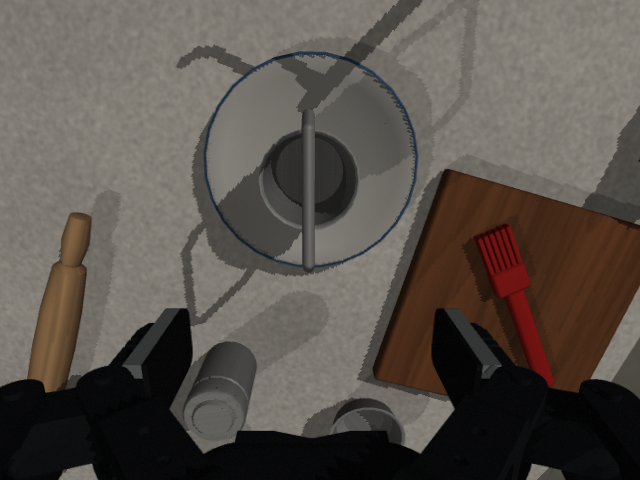

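The wrist view shows the bar running vertically from (309,112) to (309,265), centred between the jaws and parallel to the pads. That matches the first fit, so I'll go down and grip.

Run:
```python
from h import *
ctrl.line_to([*G1,.142],.15); st("down"); ctrl.grasp(60); st("grip")
ctrl.line_to([*G1,.20],.1); st("lift1"); ctrl.line_to([*G1,.262],.15); st("lift2")
for n in ["scene","side"]:
    im,d=vision.read_camera(n); save(n+"1.png",im)
    c,f=cal(n); P=cloud(c,f,d); np.savez("pics/%s1.npz"%n,im=im,d=d,f=f,**{k:np.array(v) for k,v in c.items()})
a=cv2.imread("pics/scene1.png")[120:330,200:480]; b=cv2.imread("pics/side1.png")[120:330,220:500]
cv2.imwrite("pics/m1.png",cv2.resize(np.vstack([a,b]),None,fx=1.42,fy=1.42))
```

```text
down 3.62 [0.5344 0.0279 0.1429] F [0.53 0.27 0.03] w 0.995 j [ 0.05  0.24 -0.35  0.98 -0.    1.28]
grip 4.33 [0.5337 0.0279 0.1422] F [-0.46  0.21  1.99] w 0.062 j [ 0.05  0.24 -0.35  0.98 -0.    1.28]
lift1 5.06 [0.5333 0.0279 0.1994] F [-0.13  1.1  -1.91] w 0.072 j [ 0.05  0.21 -0.26  1.1   0.    1.28]
lift2 5.62 [0.5333 0.0279 0.261 ] F [ 0.07  0.47 -2.12] w 0.065 j [ 0.05  0.18 -0.15  1.24 -0.    1.28]
```

View pics/m1.png

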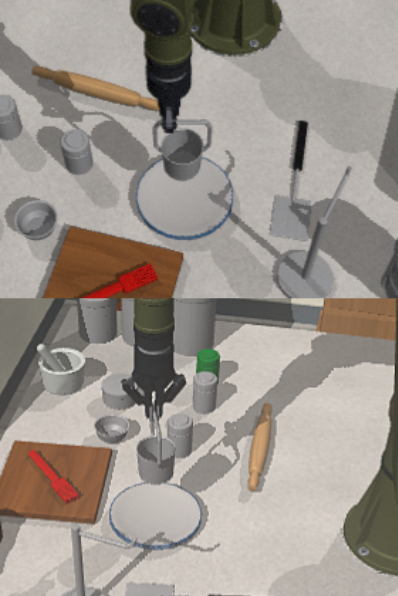

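The pail is held upright clear of the plates, seen in the crop at (182,150) from above and (156,455) from the side. Next I'll check the bar's pose in the hand and then move to the start of the approach.

```bash
python3 - <<'E'
from an import *
from scipy.optimize import least_squares
e=np.array([.525,.054])
for n in ["scene1","side1"]:
    im,d,c,f=load(n); Q=cloud(c,f,d).reshape(-1,3)
    k=np.hypot(Q[:,0]-.525,Q[:,1]-.05)<.075
    q=Q[k&(Q[:,2]>.13)&(Q[:,2]<.185)]; s=least_squares(lambda p:np.hypot(q[:,0]-p[0],q[:,1]-p[1])-.041,e,loss="soft_l1",f_scale=.003); print(n,"pail",len(q),s.x,q[:,2].min())
    w=(Q-[*MID,0])@np.array([*U1,0]); q=Q[k&(w>.0)&(Q[:,2]>.2)]
    for lo in (0,.01,.02,.03,.04): 
        g=q[((q-[*MID,0])@np.array([*U1,0])>lo)&((q-[*MID,0])@np.array([*U1,0])<lo+.01)&(q[:,2]>.26)&(q[:,2]<.3)]; print(lo,len(g),g.mean(0).round(4) if len(g) else "")
E
python3 - <<'E'
from h import *
ctrl.goto([*Gh(.20),.262],down(A2)); st("h0")
for n in ["scene","side"]:
    im,d=vision.read_camera(n); save(n+"2.png",im)
    c,f=cal(n); np.savez("pics/%s2.npz"%n,im=im,d=d,f=f,**{k:np.array(v) for k,v in c.items()})
a=cv2.imread("pics/scene2.png")[120:340,280:560]; b=cv2.imread("pics/side2.png")[180:400,220:500]
cv2.imwrite("pics/m2.png",cv2.resize(np.vstack([a,b]),None,fx=1.36,fy=1.36))
E
```

```text
scene1 pail 616 [0.52927327 0.0501312 ] 0.13002408578758592
0 12 [0.5267 0.0562 0.2835]
0.01 12 [0.5227 0.0656 0.2824]
0.02 12 [0.519  0.0751 0.2818]
0.03 12 [0.5158 0.0848 0.2819]
0.04 19 [0.5121 0.0947 0.2706]
side1 pail 495 [0.52414222 0.04707766] 0.13025438194511102
0 3 [0.5253 0.0576 0.2832]
0.01 8 [0.5222 0.0646 0.2829]
0.02 8 [0.5182 0.076  0.2826]
0.03 6 [0.5143 0.0848 0.2812]
0.04 18 [0.5107 0.0944 0.2748]
h0 7.0 [0.4144 0.3421 0.2617] F [-0.28 -0.18 -1.26] w 0.067 j [ 0.69  0.19 -0.14  1.24 -0.    2.42]
```

View pics/m2.png

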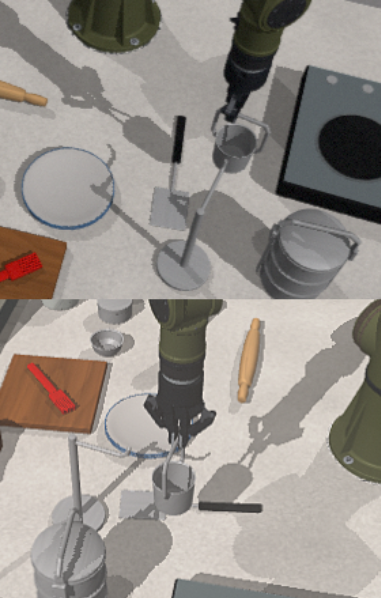

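The crop shows the pail held off the hook tip: the top half has the tip at (225,165) and the pail at (235,148). Before sliding in, I'll measure the bar relative to the hook.

Run:
```python
from an import *
st("now")
c0=POST+HK*.20
for n in ["scene2","side2"]:
    im,d,c,f=load(n); Q=cloud(c,f,d).reshape(-1,3)
    w=(Q[:,:2]-c0)@U2; l=(Q[:,:2]-POST)@HK
    for lo in np.arange(-.06,.06,.01):
        g=Q[(w>lo)&(w<lo+.01)&(abs(l-.2)<.02)&(Q[:,2]>.265)&(Q[:,2]<.3)]
        if len(g): print(n,lo.round(3),len(g),g.mean(0).round(4),"along",((g[:,:2]-POST)@HK).mean().round(4))
    g=Q[(abs((Q[:,:2]-POST)@U2)<.03)&(l>.02)&(l<.13)&(Q[:,2]>.215)&(Q[:,2]<.26)]
    print("hook lateral",[(round(a,2),((g[:,:2]-POST)@U2)[(abs((g[:,:2]-POST)@HK-a)<.01)].mean().round(4)) for a in (.03,.05,.07,.09,.11)], "max along",((g[:,:2]-POST)@HK).max().round(4),g[:,2].max().round(4))
    g=Q[(abs(l-.2)<.05)&(abs(w)<.06)&(Q[:,2]<.225)&(Q[:,2]>.1)]; print("pail",len(g),"w range",((g[:,:2]-c0)@U2).min().round(4),((g[:,:2]-c0)@U2).max().round(4),"z",g[:,2].min(),g[:,2].max())
```

```text
now 7.1 [0.4147 0.3418 0.2618] F [ 0.15  0.09 -1.78] w 0.066 j [ 0.69  0.18 -0.14  1.24 -0.    2.42]
scene2 -0.06 9 [0.4128 0.315  0.2699] along 0.1967
scene2 -0.05 2 [0.4144 0.3182 0.2774] along 0.1958
scene2 -0.04 8 [0.4268 0.3324 0.2755] along 0.1858
scene2 -0.03 13 [0.4302 0.3393 0.2766] along 0.1835
scene2 -0.02 16 [0.4226 0.351  0.2784] along 0.1929
scene2 -0.01 13 [0.4199 0.3615 0.2821] along 0.1973
scene2 0.0 13 [0.4216 0.3716 0.2825] along 0.1973
scene2 0.01 13 [0.4227 0.3816 0.2822] along 0.1978
scene2 0.02 13 [0.4255 0.3916 0.2821] along 0.1967
scene2 0.03 14 [0.4277 0.4017 0.2835] along 0.1962
scene2 0.04 15 [0.4287 0.4103 0.2736] along 0.1966
scene2 0.05 1 [0.4294 0.4165 0.2698] along 0.1968
hook lateral [(0.03, np.float64(-0.0006)), (0.05, np.float64(-0.0003)), (0.07, np.float64(-0.0001)), (0.09, np.float64(-0.0007)), (0.11, np.float64(-0.0))] max along 0.1154 0.2546
pail 963 w range -0.0568 0.0503 z 0.12389580947197887 0.2246537620367087
side2 -0.04 12 [0.4116 0.3334 0.2876] along 0.2009
side2 -0.03 27 [0.4145 0.3446 0.2844] along 0.1999
side2 -0.02 94 [0.4157 0.3518 0.2848] along 0.1999
side2 -0.01 13 [0.4189 0.3629 0.2826] along 0.1985
side2 0.0 9 [0.4205 0.3724 0.283 ] along 0.1985
side2 0.01 9 [0.4217 0.3808 0.2834] along 0.1987
side2 0.02 11 [0.4229 0.3919 0.2842] along 0.1993
side2 0.03 11 [0.4253 0.4011 0.2824] along 0.1984
side2 0.04 26 [0.4265 0.4118 0.276 ] along 0.1989
side2 0.05 5 [0.4292 0.4184 0.2677] along 0.1974
hook lateral [(0.03, np.float64(0.0021)), (0.05, np.float64(0.0023)), (0.07, np.float64(0.0022)), (0.09, np.float64(0.0022)), (0.11, np.float64(0.0024))] max along 0.1172 0.2506
pail 1003 w range -0.0535 0.0516 z 0.12950085013497348 0.22419855029747043
```

Alignment is good: lateral error is about 1–2 mm, and the bar centre at about 0.280 m gives more than 19 mm of window clearance either way. Sliding in, lowering and releasing.

Run:
```python
from h import *
ctrl.line_to([*Gh(.07),.261],.12); st("over")
z=.218
ctrl.line_to([*Gh(.07),z],.08); st("low")
while z>.2115:
    z-=.0015; ctrl.line_to([*Gh(.07),z],.03); s=st("z%.4f"%z)
    if s["contact_force"][2]>1.0: break
for n in ["scene","side"]:
    im,d=vision.read_camera(n); save(n+"3.png",im)
a=cv2.imread("pics/scene3.png")[120:340,280:560]; b=cv2.imread("pics/side3.png")[180:400,220:500]
cv2.imwrite("pics/m3.png",cv2.resize(np.vstack([a,b]),None,fx=1.36,fy=1.36))
```

```text
over 8.33 [0.5418 0.3218 0.2611] F [ 0.29  0.42 -2.47] w 0.064 j [0.54 0.36 0.09 1.3  0.   2.27]
low 9.02 [0.5424 0.3218 0.2182] F [ 0.26  0.05 -1.73] w 0.067 j [0.54 0.38 0.01 1.21 0.   2.27]
z0.2165 9.27 [0.5426 0.3218 0.2169] F [-0.71  0.35 -1.62] w 0.068 j [0.54 0.38 0.01 1.2  0.   2.27]
z0.2150 9.52 [0.5423 0.3217 0.2149] F [-0.23  0.11 -0.82] w 0.07 j [0.54 0.38 0.01 1.2  0.   2.27]
z0.2135 9.77 [0.5425 0.3217 0.2136] F [ 0.92 -0.64 -1.07] w 0.071 j [ 0.54  0.38  0.    1.2  -0.    2.27]
z0.2120 10.02 [0.5427 0.3218 0.2129] F [-1.16 -0.77  4.49] w 0.068 j [ 0.54  0.38  0.    1.19 -0.    2.27]
```

View pics/m3.png

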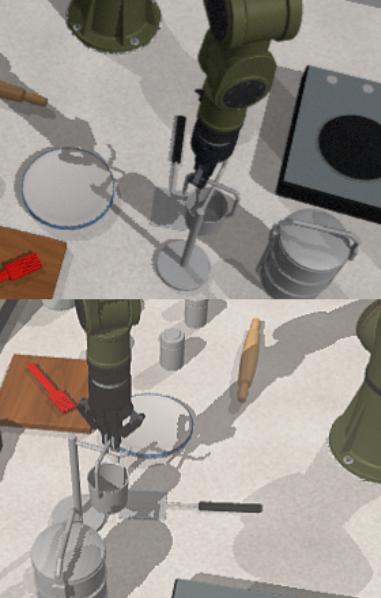

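The bar meets the hook at the expected height (force swung to +4.5 N). The pail hangs beside the post in both views, at (210,215) and (108,485) in the crop. Now I'll let go and rise straight up.

Run:
```python
from h import *
ctrl.ungrasp(); st("open"); ctrl.hold(.4)
ctrl.line_to([*Gh(.07),.33],.12); st("up")
ctrl.goto([.515,.08,.30],down(0)); st("away"); 
for n in ["scene","side"]:
    im,d=vision.read_camera(n); save(n+"4.png",im)
    c,f=cal(n); Q=cloud(c,f,d).reshape(-1,3)
    seat=POST+HK*.07
    g=Q[(np.hypot(*(Q[:,:2]-seat).T)<.06)&(Q[:,2]>.2)&(abs((Q[:,:2]-seat)@U2)>.008)]
    w=(g[:,:2]-seat)@U2
    print(n,len(g),g.max(0).round(4),"w",w.min().round(4),w.max().round(4),"along",((g[:,:2]-POST)@HK).mean().round(4),"z95",np.percentile(g[:,2],[5,50,95]).round(4))
a=cv2.imread("pics/scene4.png")[120:340,280:560]; b=cv2.imread("pics/side4.png")[180:400,220:500]
cv2.imwrite("pics/m4.png",cv2.resize(np.vstack([a,b]),None,fx=1.36,fy=1.36))
```

```text
open 10.86 [0.5424 0.3217 0.212 ] F [-0.53  0.08  0.6 ] w 0.998 j [0.54 0.38 0.   1.19 0.   2.27]
up 12.39 [0.5421 0.3215 0.3291] F [-0.71 -0.56 -0.92] w 1.001 j [ 0.54  0.36  0.24  1.45 -0.    2.27]
away 13.36 [0.5154 0.0806 0.3001] F [ 0.43  0.25 -0.23] w 0.998 j [ 0.15  0.15 -0.1   1.32  0.    1.73]
scene 147 [0.561  0.3975 0.2409] w -0.0549 0.0521 along 0.0674 z95 [0.2029 0.2331 0.2384]
side 135 [0.5777 0.4002 0.2417] w -0.0525 0.0551 along 0.0696 z95 [0.2039 0.2325 0.2388]
```

View pics/m4.png

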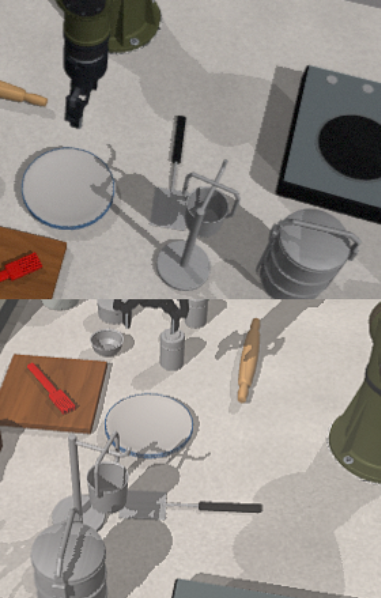

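The pail hangs at 68–70 mm along the hook, with its bar at z≈0.233, let go. Next is tin B, the nearer one. I'll confirm its centre with the wrist camera from above.

```bash
cat >> h.py <<'E'
def fz(n=12):
    v=[]
    for _ in range(n): ctrl.hold(.05); v.append(ctrl.observe()["contact_force"])
    v=np.array(v); return v.mean(0).round(2),v.std(0).round(2)
TA=np.array([.480,-.373]); TB=np.array([.5128,-.190])
E
python3 - <<'E'
from h import *
ctrl.goto([*TB,.20],down(0)); st("above B"); 
c,f=cal("wrist"); im,d=vision.read_camera("wrist"); save("w2.png",im)
print("base",fz())
P=cloud(c,f,d).reshape(-1,3)
for T in (TB,TA):
    q=P[(P[:,2]>.085)&(P[:,2]<.105)&(np.hypot(*(P[:,:2]-T).T)<.05)]
    if len(q)>20: e=cv2.minEnclosingCircle(q[:,:2].astype(np.float32)); print(T,len(q),np.round(e[0],4),round(e[1],4),q[:,2].max())
E
```

```text
above B 14.57 [ 0.5135 -0.1891  0.2005] F [-0.29 -0.23  0.02] w 0.997 j [-0.35  0.23 -0.23  1.11  0.    1.22]
base (array([ 0.14, -0.15,  0.12]), array([0.57, 0.43, 0.56]))
[ 0.5128 -0.19  ] 6535 [ 0.5124 -0.1889] 0.0304 0.09719082086863594
[ 0.48  -0.373] 48 [ 0.4829 -0.3445] 0.0119 0.08725712328086853
```

View pics/w2.png

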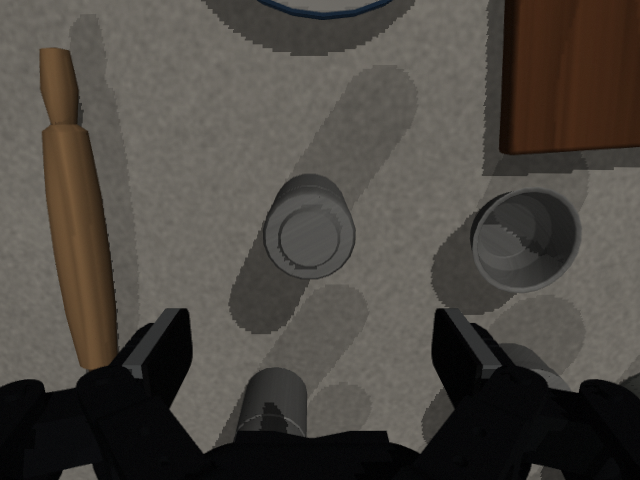

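The tin's lid is at (311,238), centred between the jaws; the fit gives (0.5124, -0.1889). Gripping and lifting.

Run:
```python
from h import *
T=np.array([.5125,-.1892])
ctrl.line_to([*T,.038],.12); st("down"); ctrl.grasp(60); st("grip"); s=ctrl.observe()
p=s["position"]
ctrl.line_to([p[0],p[1],.045],.05); ctrl.line_to([p[0],p[1],.085],.1); st("lift"); print("tin B",fz(14))
im,d=vision.read_camera("side"); save("side5.png",im)
im,d=vision.read_camera("scene"); save("scene5.png",im)
a=cv2.imread("pics/scene5.png")[120:320,180:400]; b=cv2.imread("pics/side5.png")[120:320,260:480]
cv2.imwrite("pics/m5.png",cv2.resize(np.hstack([a,b]),None,fx=1.8,fy=1.8))
```

```text
down 16.72 [ 0.5131 -0.1894  0.0387] F [ 0.38 -0.64  0.52] w 1.001 j [-0.35  0.37 -0.44  0.76 -0.    1.22]
grip 17.08 [ 0.5126 -0.1894  0.0389] F [-2.51  0.04  6.77] w 0.693 j [-0.35  0.37 -0.44  0.76 -0.    1.22]
lift 17.93 [ 0.5125 -0.1894  0.0848] F [-0.41  0.17 -5.77] w 0.69 j [-0.35  0.32 -0.39  0.86  0.    1.22]
tin B (array([-0.14, -0.03, -4.64]), array([0.43, 0.54, 0.48]))
```

View pics/m5.png

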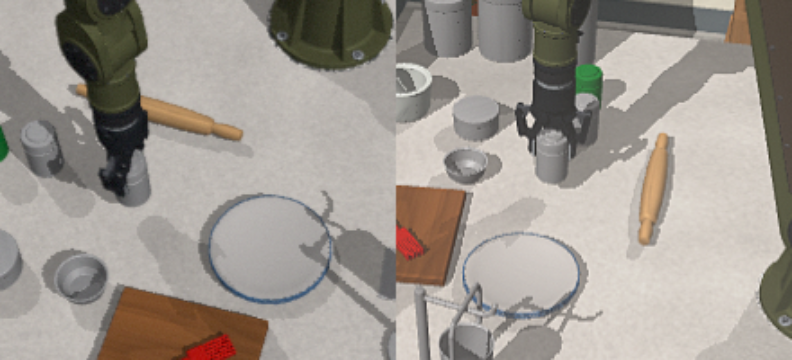

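Tin B weighs 4.64 + 0.12 ≈ 4.8 N, so it looks like the full one. I'll set it back where it stood and feel the other.

Run:
```python
from h import *
s=ctrl.observe()["position"]
ctrl.line_to([s[0],s[1],.045],.1); ctrl.line_to([s[0],s[1],.0385],.03); st("set"); ctrl.ungrasp(); ctrl.hold(.2)
ctrl.line_to([s[0],s[1],.20],.15); st("up")
ctrl.goto([*TA,.20],down(0)); 
c,f=cal("wrist"); im,d=vision.read_camera("wrist"); save("w3.png",im)
print("base",fz(14))
P=cloud(c,f,d).reshape(-1,3)
for T in (TB,TA):
    q=P[(P[:,2]>.085)&(P[:,2]<.105)&(np.hypot(*(P[:,:2]-T).T)<.045)]
    if len(q)>20: e=cv2.minEnclosingCircle(q[:,:2].astype(np.float32)); print(T,len(q),np.round(e[0],4),round(e[1],4),q[:,2].max())
st()
```

```text
set 19.64 [ 0.5134 -0.1897  0.039 ] F [ 0.46  0.87 -1.77] w 0.692 j [-0.35  0.37 -0.44  0.76  0.    1.22]
up 21.45 [ 0.512  -0.1892  0.199 ] F [ 0.12 -0.52 -0.03] w 1.001 j [-0.35  0.23 -0.23  1.11 -0.    1.22]
base (array([-0.07, -0.13,  0.23]), array([0.49, 0.54, 0.6 ]))
[ 0.48  -0.373] 6599 [ 0.4798 -0.3721] 0.0303 0.09721232043763128
 22.98 [ 0.48  -0.373  0.2  ] F [-0.16  0.38 -0.11] w 0.998 j [-0.66  0.34 -0.08  1.15  0.    0.91]
```

View pics/w3.png

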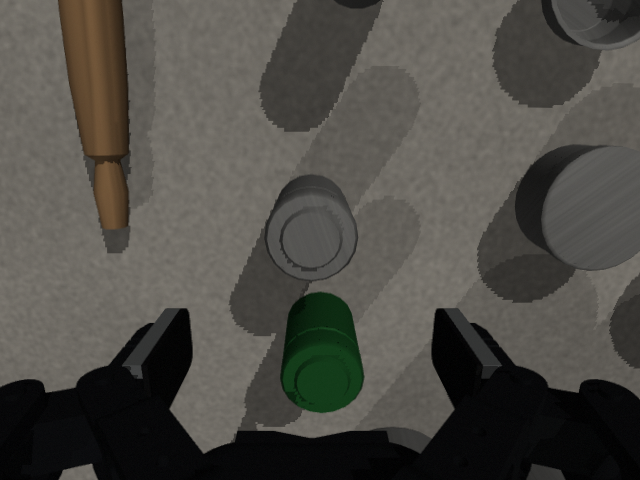

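The plain tin at (311,236) is tin A, centred between the jaws. The green one at (321,375) is the decoy and clear of the finger lane.

Run:
```python
from h import *
T=np.array([.4798,-.3725])
ctrl.line_to([*T,.038],.12); st("down"); ctrl.grasp(40); st("grip"); p=ctrl.observe()["position"]
ctrl.line_to([p[0],p[1],.045],.05); ctrl.line_to([p[0],p[1],.085],.1); st("lift"); print("tin A",fz(14))
im,d=vision.read_camera("scene"); save("scene6.png",im)
im,d=vision.read_camera("side"); save("side6.png",im)
a=cv2.imread("pics/scene6.png")[120:320,140:360]; b=cv2.imread("pics/side6.png")[100:300,260:480]
cv2.imwrite("pics/m6.png",cv2.resize(np.hstack([a,b]),None,fx=1.8,fy=1.8))
```

```text
down 24.48 [ 0.4804 -0.373   0.0388] F [0.19 0.05 0.56] w 1.003 j [-0.66  0.47 -0.29  0.81 -0.    0.91]
grip 24.84 [ 0.4801 -0.3728  0.0387] F [-0.6   0.11  4.28] w 0.675 j [-0.66  0.47 -0.29  0.81 -0.    0.91]
lift 25.68 [ 0.4801 -0.3728  0.0849] F [ 0.33 -0.55 -0.64] w 0.679 j [-0.66  0.42 -0.24  0.91  0.    0.91]
tin A (array([-0.19, -0.07, -1.45]), array([0.41, 0.36, 0.49]))
```

View pics/m6.png

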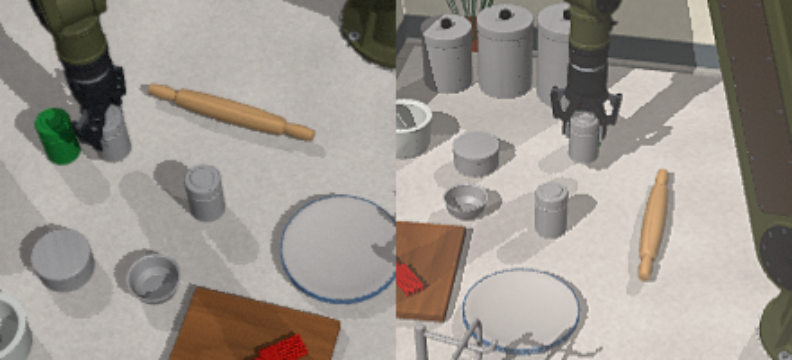

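Tin A weighs about 1.6 N against 4.8 N, so A is the lighter. It goes back where it stood, and then I fetch B.

Run:
```python
from h import *
s=ctrl.observe()["position"]
ctrl.line_to([s[0],s[1],.045],.1); ctrl.line_to([s[0],s[1],.0385],.03); st("set"); ctrl.ungrasp(); ctrl.hold(.5)
ctrl.line_to([s[0],s[1],.20],.15); st("up")
ctrl.goto([.5125,-.1892,.20],down(0)); ctrl.hold(.2)
c,f=cal("wrist"); im,d=vision.read_camera("wrist"); P=cloud(c,f,d).reshape(-1,3)
q=P[(P[:,2]>.085)&(P[:,2]<.105)&(np.hypot(*(P[:,:2]-TB).T)<.045)]
e=cv2.minEnclosingCircle(q[:,:2].astype(np.float32)); print("B",np.round(e[0],4),e[1])
T=np.array([e[0][0],e[0][1]-.0005])
assert np.hypot(*(T-TB))<.01
ctrl.line_to([*T,.038],.12); st("down"); ctrl.grasp(60); st("grip"); p=ctrl.observe()["position"]
ctrl.line_to([p[0],p[1],.045],.05); ctrl.line_to([p[0],p[1],.15],.12); st("lift"); print("tin B",fz(8))
from scipy.optimize import least_squares
for n in ["scene","side"]:
    im,d=vision.read_camera(n); save(n+"7.png",im); c,f=cal(n); Q=cloud(c,f,d).reshape(-1,3)
    hsv=cv2.cvtColor(im,cv2.COLOR_RGB2HSV).reshape(-1,3)
    k=np.where((hsv[:,0]>95)&(hsv[:,0]<125)&(hsv[:,1]>80)&(np.hypot(Q[:,0]-.525,Q[:,1]-.054)<.14))[0]
    q=plane(c,f,np.c_[k%640,k//640],.021)
    r=least_squares(lambda p:np.hypot(q[:,0]-p[0],q[:,1]-p[1])-.099,[.525,.054],loss="soft_l1",f_scale=.002); print("plate",n,len(q),r.x.round(4))
```

```text
set 27.4 [ 0.4804 -0.3729  0.0387] F [ 0.36  0.   -2.3 ] w 0.681 j [-0.66  0.47 -0.29  0.82  0.    0.91]
up 29.52 [ 0.4797 -0.3724  0.1989] F [ 1.21 -0.64 -0.48] w 1.001 j [-0.66  0.34 -0.08  1.15  0.    0.91]
B [ 0.5136 -0.1892] 0.03035201132297516
down 32.04 [ 0.5142 -0.1899  0.0387] F [ 0.17 -0.17  0.28] w 1.001 j [-0.35  0.37 -0.44  0.76  0.    1.22]
grip 32.41 [ 0.5137 -0.1899  0.0389] F [-3.64 -0.68  7.24] w 0.693 j [-0.35  0.37 -0.44  0.76 -0.    1.22]
lift 33.73 [ 0.5131 -0.1897  0.1491] F [-0.38  0.24 -5.  ] w 0.691 j [-0.35  0.26 -0.31  1.    0.    1.22]
tin B (array([-0.03,  0.32, -4.42]), array([0.47, 0.43, 0.4 ]))
plate scene 132 [0.5243 0.0542]
plate side 52 [0.5249 0.0542]
```

Run:
```python
from h import *
ctrl.line_to([.5245,.0542,.153],.12); ctrl.hold(.5); st("end")
seat=POST+HK*.07
for n in ["scene","side"]:
    im,d=vision.read_camera(n); save(n+"8.png",im); c,f=cal(n); Q=cloud(c,f,d).reshape(-1,3)
    for T,nm,z0,z1 in ((TA,"A",.085,.105),([.5245,.0542],"B held",.1,.165)):
        q=Q[(np.hypot(*(Q[:,:2]-T).T)<.045)&(Q[:,2]>z0)&(Q[:,2]<z1)]; print(n,nm,len(q),q.mean(0).round(4),q[:,2].min().round(4))
    g=Q[(np.hypot(*(Q[:,:2]-seat).T)<.06)&(Q[:,2]>.2)&(abs((Q[:,:2]-seat)@U2)>.008)]; w=(g[:,:2]-seat)@U2
    print(" bar w",w.min().round(3),w.max().round(3),"along",((g[:,:2]-POST)@HK).mean().round(4),"z",np.median(g[:,2]).round(4))
a=cv2.imread("pics/scene8.png")[110:350,140:560]; b=cv2.imread("pics/side8.png")[130:370,200:620]
cv2.imwrite("pics/m8.png",cv2.resize(np.vstack([a,b]),None,fx=1.2,fy=1.2)); print(fz(6))
```

```text
end 36.91 [0.5245 0.0542 0.153 ] F [ 0.6   0.73 -4.94] w 0.688 j [ 0.1   0.22 -0.35  1.   -0.    1.67]
scene A 247 [ 0.4835 -0.3711  0.0923] 0.085
scene B held 151 [0.5455 0.0649 0.1378] 0.1149
 bar w -0.055 0.052 along 0.0671 z 0.2332
side A 141 [ 0.4816 -0.3662  0.0926] 0.0851
side B held 253 [0.5229 0.0766 0.1412] 0.1114
 bar w -0.052 0.058 along 0.0693 z 0.2328
(array([-0.08, -0.05, -4.73]), array([0.85, 0.56, 0.42]))
```

View pics/m8.png

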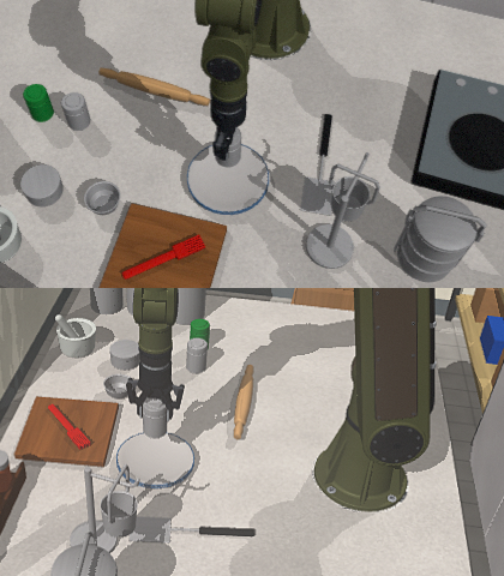

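The crop shows tin B held upright above the middle of the plates at (230,145), tin A standing at (76,112) and the pail on the hook at (350,185). Its underside is about 100 mm above the plate floor, and everything else is in place. Handing in.

```bash
python3 -c "
from h import *
st(); print(workorder.sign_off())"
```

```text
37.31 [0.5245 0.0542 0.153 ] F [ 1.29  0.98 -4.56] w 0.689 j [ 0.1   0.22 -0.35  1.   -0.    1.67]
the job is handed in; nothing more can be done
None
```

I hung the pail on the hook and let go, then lifted both tall tins to compare them. The job was handed in at about 37 s, holding the heavier tin upright over the middle of the plates; no verdict was reported.

- **Tins:** the tin nearer the plates (tin B) felt about 4.7 N and the other (tin A) about 1.6 N, so B is the heavier. A went back down where it stood.
- **Held tin:** B is over the plates' measured centre, about (0.524, 0.054), with its underside about 100 mm above the plate floor. The wrist force held steady at about -4.7 N.
- **Pail:** both cameras show it hanging 67–69 mm out along the hook, about 3 mm from the seat, with its bar at z ≈ 0.233 m.
- **Everything else:** tin A was within about 2 mm of where it started. The plates' rim fit was unchanged to within 1 mm when last measured, just before the final move. The other items looked unmoved in the pictures, but I did not measure them.

No check failed. The two cameras differed by 1–5 mm on tin and hook positions.

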